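# Hold a power-supply housing square in the corner of the assembly board

### The arm

A 7-joint arm with a two-finger parallel gripper is mounted at the origin on the work surface. World frame = base frame: x ahead of the robot, y to its left, z up, the work surface at z = 0. Lengths are in m, angles in rad, forces in N, time in s.
With the tool pointing down it reaches from about 0.425 to 0.925 m from the base axis. Payload 6.8 kg.
Tool frame: the origin (TCP) lies at the very end of the fingers, on their centre line; the grasp point (between the pads) lies bot.grip_point_offset behind it (bot.grip_point_offset is the distance from the TCP to the grasp point, in m); z points along the fingers, y is the line along which they close (so a half turn about z gives the same grasp; the last joint's range is limited). The gripper opens to 85 mm and grips with 20 to 120 N. Pads are 22 mm wide; open, the fingers measure 114 mm over their backs; the gripper's body (76 mm by 85 mm) begins 54 mm behind the grasp point. The pads swing forward as they close: fully open they stand 13 mm farther back than shut.
Start: joints at [1.06, 0.477, 0.022, 1.555, -0.011, 1.109, -0.083], TCP at [0.265, -0.621, 0.231] pointing down, gripper open.
Joint ranges: [-2.96, 2.96], [-0.34, 2.1], [-1.41, 1.46], [0.24, 2.44], [-1.37, 4.51], [0.17, 1.92], [-2.96, 2.96]. Speed limits (rad/s): [2.39, 2.39, 3.14, 3.14, 3.14, 3.14, 3.14].

### API

Orientations are given as a unit quaternion [w, x, y, z].
In Python, from station import bot, imaging gives the robot as it stands. The module is installed in compiled form; this text tells all that it offers.
- The arm moves only by the tool carry_out, never from a script. Its argument "targets" is one flat list of numbers, 5 for each row, row after row: the closure in counts, from 0 (fully open) to 255 (shut), then the shift along the world's x, y, z in mm, then the turn about the world's z in degrees. A call has 1 to 20 rows; each row shifts and turns the commanded pose from where the row before left it; what a row does not reach is not made up. A row lasts 1/10 s, in which the tool goes at most 50 mm and 8.59 degrees, less where a joint would pass 70% of its speed; a pose out of reach is approached as far as the arm can. A call is refused whole if a number of a shift passes 50 or a number of a turn 8.59, either way. A call with a gripper value outside its range is refused whole. The fingers move at their own pace and stop on an object; "newtons" is the grip in N (left out, the last holds). Time passes only in rows, so rows that do not move let the fingers close. It gives the time, the measured TCP pose, the force, the opening and the grip force at its end, in the units of the state.
- bot.get_obs(): the state, without advancing time (a new reading comes with each control period).
- imaging.read_camera(name): name is "scene" or "top" or "wrist"; returns a dict with "frame" (480x640x3 uint8, red, green, blue), "fov_y" (degrees; the focal length in pixels is half the picture's height over the tangent of half this angle, whatever the lens; pixels are square), "cx", "cy" (the principal point, pixels), "pose" (4x4, takes a point from camera to world coordinates); the wrist camera has in their place "tool_from_camera" (4x4, takes a point from camera to tool coordinates, whose origin is the TCP and whose axes are the flange's). Camera axes: x right, y up, looking along -z (the intrinsics and any distortion apply to the point x, -y, -z); pixel columns grow to the right and rows downward; lengths in m; the calibration is good to about 2 mm. A picture is of the moment at which its call begins: read the wrist's pose just before it. There is no depth.
- bot.hand_in(): hands the job in; it is judged then, once.
The state is a dict: "t": time; "q": joint angles; "joint_vel": joint speeds; "joint_torque": joint torques, N m; "eef_pos": TCP position; "tool_rot": TCP orientation; "contact_force": force on the tool from outside, world axes, zero at the start; "torque": the same for the moment, N m; "gripper_width": opening from 0.0 (shut) to 1.0 (fully open); "grasp_force": force on a finger pad.
Only numpy, scipy, OpenCV 4.12 (cv2) and the standard library are available. Lean on these libraries where they do the work, as an engineer would, in place of code of your own. Each camera call takes 0.05 s, during which the arm holds its last target. There are 200 camera calls.

### The job

I am about to drive the lid screws of the grey power-supply housing: slide it along the assembly board, without lifting it, into the corner where the two wooden fences meet, long side against the long fence and end against the short fence. Press it flat against both fences at once with steady hand pressure, about 10 newtons on each, and finish holding it pressed there, not letting go; leave the other things on the table where they are.

Things in the scene. Friction and masses are not known exactly. Their poses are not given: they have to be found in the camera images.
- housing: Loose closed power-supply housing, a plain rectangular block of grey plastic with a lid seam, four screws and vent slots on top: 128 mm long (own x), 62 mm wide (own y), 44 mm high; 0.3 to 0.65 kg. Origin at the centre of its underside, z up. All four side faces are flat and upright. It lies flat on the assembly board, its x axis within 0.5 rad of the board's x axis; its friction on the board and on the fences is low, about 0.15 to 0.25.
- board: Fixed waxed plywood assembly board, 340 mm (own x) by 280 mm (own y), 18 mm thick, screwed to the table. Origin at the centre of its underside (table height), z up. It lies turned differently each time. Two wooden fences stand on its top: the long fence along its +y edge, the short fence along its +x edge, at right angles, meeting at its +x +y corner.
- corner (a point): The inner corner of the two fences, at the height of the board's top face (18 mm above the table), 145 mm along x and 115 mm along y from the board's centre; same axes as the board. The long fence's inner face is the plane y = 0 here and runs 315 mm towards -x; the short fence's inner face is the plane x = 0 and runs 175 mm towards -y. The housing, when home, has its centre at x = -64 mm, y = -31 mm here.
- long_fence: Fixed waxed wooden strip parallel to the board's x axis, 315 mm long, 22 mm thick, 16 mm high above the board (the housing stands 28 mm higher than it). Origin at the centre of its underside, on the board's top; same axes as the board.
- short_fence: Fixed waxed wooden strip parallel to the board's y axis, 197 mm long, 22 mm thick, 16 mm high above the board. Origin at the centre of its underside, on the board's top; same axes as the board.
- multimeter: Bystander: red and black multimeter lying on the table, 150 x 75 x 42 mm; origin at the centre of its underside.
- lamp_case: Bystander: open round yellow plastic case, 148 mm across, 45 mm high; origin at the centre of its underside.
- screw_dish: Bystander: round steel dish with screws, 96 mm across, 18 mm high; origin at the centre of its underside.
- screwdriver: Bystander: black-handled screwdriver lying on the table, 190 mm long; origin at the middle of its length, underneath.
Not all that is in view belongs to the job. What is shaped like the housing but blue is not meant.

How it is judged:
At the end, for the whole second after the job is handed in: Through the last second the robot presses the housing, at rest and flat on the board (3 mm, 0.03 rad), its long side along the long fence within 0.025 rad, both faces within 2.5 mm of their fences, with 2 to 50 N on each fence (contact force between housing and long_fence between 2 and 50 N and contact force between housing and short_fence between 2 and 50 N and contact force between any of the fingers, the arm and housing above 1 N and x of housing in the frame of corner above -0.0665 m and y of housing in the frame of corner above -0.0335 m and angle between the x axis of housing and the x axis of board, either way round below 0.025 rad and z of housing in the frame of corner below 0.003 m and angle between housing's own z axis and vertical below 0.03 rad and linear speed of housing below 0.01 m/s); the arm keeps its last pose, push and grip.
It fails at once if the housing is lifted more than 12 mm off the board or tipped more than 0.2 rad (z of housing in the frame of corner above 0.012 m or angle between housing's own z axis and vertical above 0.2 rad).
It fails at once if the multimeter, yellow case, screw dish or screwdriver is moved more than 20 mm (distance of any of multimeter, lamp_case, screw_dish, screwdriver from where it was at the start of the episode above 0.02 m).
It also fails if it takes over 69 s, if anything falls off the work surface, if the arm or the gripper's body presses on something with over 40 N, if the wrist force passes 120 N, or if a joint passes its speed limit or range.

## Working session

There is one attempt and no reset: what is moved stays moved. The work goes in short steps, Python scripts to look and compute and a tool call to move; the robot and the scene stay as the last step left them, time stands still between calls to the robot, and variables do not carry over. Pictures are saved under pics/ and viewed, at most 10 in all, crops included, and the job is handed in when it is done.

Besides the shell and the picture viewer there is one more tool, called after "Request:" by a JSON object that holds its "op" and its "data", one argument or row to a line. carry_out: Moves the arm, as the interface text tells. Its arguments: {"type":"object","properties":{"targets":{"type":"array","items":{"type":"number"}},"newtons":{"type":"number"}},"required":["targets"]}

```bash
mkdir -p pics; python3 - <<'E'
from station import bot, imaging
import cv2,numpy as np
for n in ("scene","top"):
    r=imaging.read_camera(n); cv2.imwrite(f"pics/{n}0.png",r["frame"][:,:,::-1])
    print(n,{k:v for k,v in r.items() if k!="frame"})
o=bot.get_obs(); print(o, bot.grip_point_offset)
E
```

```text
scene {'fov_y': 56.22013971957048, 'cx': 317.93905422696736, 'cy': 249.56667559328628, 'pose': array([[ 0.70166876, -0.54972965,  0.45327504,  1.00349201],
       [ 0.71246921,  0.53512133, -0.45390835, -0.53508908],
       [ 0.00696974,  0.64143781,  0.76714337,  0.96568795],
       [ 0.        ,  0.        ,  0.        ,  1.        ]])}
top {'fov_y': 57.593543325500534, 'cx': 322.48363311261863, 'cy': 243.50977524148215, 'pose': array([[-0.02398366,  0.99757854, -0.06528272,  0.37219596],
       [-0.99970903, -0.02376416,  0.0041369 ,  0.01267515],
       [ 0.00257549,  0.06536294,  0.99785823,  1.19711303],
       [ 0.        ,  0.        ,  0.        ,  1.        ]])}
{'t': 0.1, 'q': array([ 1.05989011,  0.47778031,  0.02236267,  1.5563575 , -0.01153107,
        1.10930603, -0.08311165]), 'joint_vel': array([-0.00018876, -0.00232208,  0.00133943, -0.00202689, -0.00107725,
        0.0011496 , -0.00099736]), 'joint_torque': array([ 5.15262174e-03, -5.97756529e+01,  1.61443133e+00, -2.81953561e+01,
        1.29472141e-02,  4.99814720e-03,  4.54316009e-06]), 'eef_pos': array([ 0.26437379, -0.62048208,  0.23037909]), 'tool_rot': array([-8.31487775e-04,  9.79788826e-01,  2.00032781e-01, -2.25437401e-04]), 'contact_force': array([ 0.30276951, -0.51335444,  0.74354324]), 'torque': array([-0.0270512 , -0.00904351,  0.02382513]), 'grasp_force': 0.0, 'gripper_width': 0.9992351525244121} 0.0187
```

View pics/top0.png

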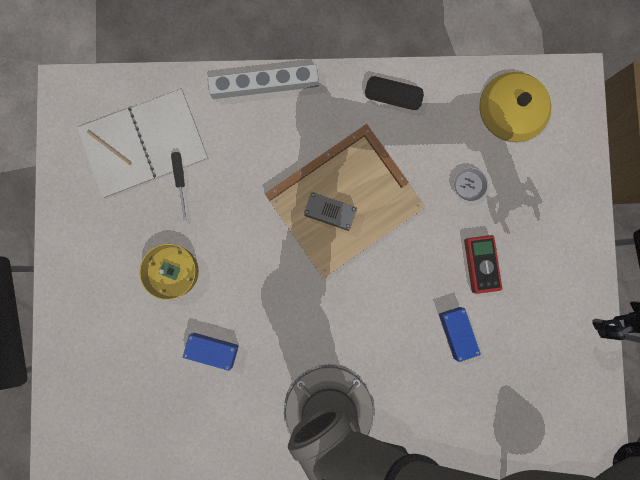

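View pics/scene0.png

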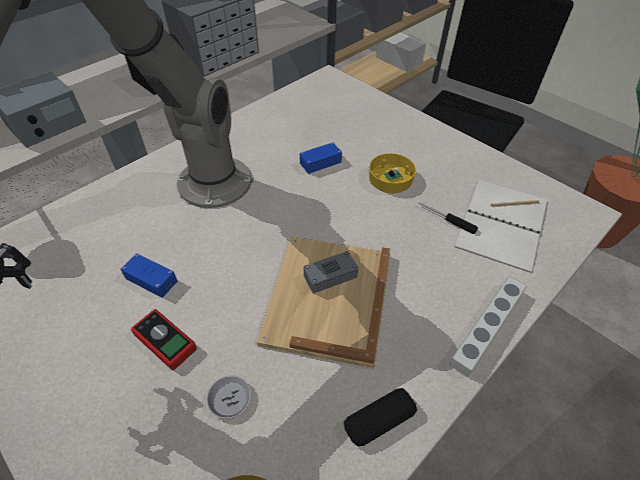

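The top view shows the fences' outer corner at (367,126), the long fence running to (265,193) and the short one to (407,187). Things that could be taken for the housing: grey block on the board (330,211), blue block (210,351), blue block (460,333), black case (394,93), and grey socket strip (263,80). By the description it is the grey block with vents on the board, which I check in a close crop.

```bash
python3 - <<'E'
import cv2
i=cv2.imread("pics/top0.png")[115:285,250:440]
cv2.imwrite("pics/crop0.png",cv2.resize(i,None,fx=3.5,fy=3.5,interpolation=cv2.INTER_CUBIC))
E
```

```text
(no output)
```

View pics/crop0.png

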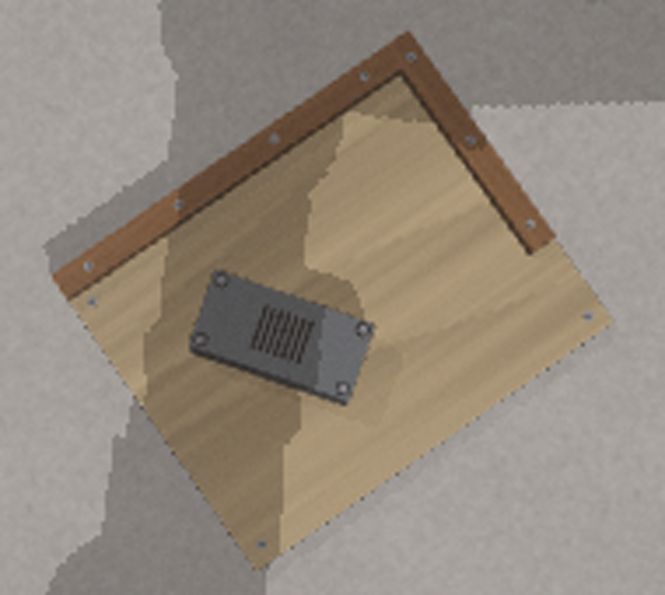

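The crop confirms the grey housing with vents and four screws, top corners at about (213,270), (373,324), (346,400), (191,347). I fit both poses from the clicked corners.

```bash
cat > h.py <<'E'
import numpy as np
from scipy.optimize import least_squares
def proj(P,r):
    T=np.linalg.inv(r["pose"]); c=P@T[:3,:3].T+T[:3,3]
    f=240/np.tan(np.radians(r["fov_y"])/2)
    return np.c_[r["cx"]+f*c[:,0]/-c[:,2], r["cy"]+f*-c[:,1]/-c[:,2]]
def place(L,p):
    c,s=np.cos(p[2]),np.sin(p[2]); L=np.asarray(L,float)/1000
    return np.c_[p[0]+c*L[:,0]-s*L[:,1], p[1]+s*L[:,0]+c*L[:,1], L[:,2]]
def fit(L,px,r,p0):
    s=least_squares(lambda p:(proj(place(L,p),r)-px).ravel(),p0)
    return s.x,s.fun.reshape(-1,2)
BL=[(170,-140,18),(-170,-140,18),(167,137,34),(-170,137,34),(-170,115,34),(145,-60,34),(167,-60,34),(145,115,34)]
HL=[(-64,31,62),(64,31,62),(64,-31,62),(-64,-31,62)]
def cornerframe(b):
    c=place([(145,115,18)],b)[0]; return c,b[2]
def incorner(b,p):
    c,a=cornerframe(b); d=np.array(p[:2])-c[:2]
    return np.array([np.cos(a)*d[0]+np.sin(a)*d[1],-np.sin(a)*d[0]+np.cos(a)*d[1]])
E
python3 - <<'E'
from h import *
from station import bot,imaging
r=imaging.read_camera("top")
cv=lambda a:np.array(a,float)/3.5+[250,115]
b,e=fit(BL,cv([(610,320),(258,570),(408,32),(52,275),(70,299),(530,254),(555,237),(403,73)]),r,[.7,0,-1])
h,e2=fit(HL,cv([(213,270),(373,324),(346,400),(191,347)]),r,[.65,0,-1.8])
np.set_printoptions(precision=4,suppress=True)
print(b,e);print(h,e2);print(cornerframe(b),incorner(b,h),h[2]-b[2])
np.save("b.npy",b)
for n in [(-64,31),(64,31),(64,-31),(-64,-31)]: print(place([(*n,18)],h))
home=place([(145-64,115-31,18)],b); print("home",home)
E
```

```text
[ 0.5652 -0.0564 -0.9872] [[ 1.3515  0.6455]
 [-0.5893  0.7261]
 [ 0.1621 -0.3437]
 [-0.5284  0.2545]
 [-1.0526  0.0595]
 [ 0.7697 -0.3307]
 [ 0.2689 -0.0801]
 [-0.3615 -1.0054]]
[ 0.5319 -0.0143 -1.9203] [[-0.0014 -0.2436]
 [ 0.5475 -0.181 ]
 [ 0.7865  0.429 ]
 [-1.333  -0.0183]]
(array([ 0.7411, -0.114 ,  0.018 ]), np.float64(-0.987208738165896)) [-0.1985 -0.1196] -0.9330973928523267
[[0.5829 0.0352 0.018 ]]
[[ 0.5391 -0.085   0.018 ]]
[[ 0.4809 -0.0638  0.018 ]]
[[0.5247 0.0565 0.018 ]]
home [[ 0.6799 -0.0777  0.018 ]]
```

Request:
{"op": "carry_out", "data": {
  "targets": [0, 15, 34, 0, 2.6, 0, 15, 34, 0, 2.6, 0, 15, 34, 0, 2.6, 0, 15, 34, 0, 2.6, 0, 15, 34, 0, 2.6, 0, 15, 34, 0, 2.6, 0, 15, 34, 0, 2.6, 0, 15, 34, 0, 2.6, 0, 15, 34, 0, 2.6, 0, 15, 34, 0, 2.6, 0, 15, 34, 0, 2.6, 0, 15, 34, 0, 2.6, 0, 15, 34, 0, 2.6, 0, 15, 34, 0, 2.6, 0, 15, 34, 0, 2.6, 0, 15, 34, 0, 2.6, 0, 15, 34, 0, 2.6, 0, 13, 28, 0, 2.6]
}}

```text
t: 1.95
eef_pos: [0.533, -0.0128, 0.2312]
tool_rot: [-0.0, 0.819, 0.574, 0.0]
contact_force: [0.4, 0.2, 0.2]
gripper_width: 1.001
grasp_force: 0.0
```

```bash
python3 - <<'E'
from station import bot,imaging
import cv2
o=bot.get_obs(); r=imaging.read_camera("wrist")
print({k:v for k,v in r.items() if k!="frame"}); print(o["t"],o["eef_pos"],o["tool_rot"],o["q"],o["contact_force"])
cv2.imwrite("pics/w0.png",r["frame"][:,:,::-1])
E
```

```text
{'fov_y': 61.6977761440297, 'cx': 317.397952619153, 'cy': 235.50535907374146, 'tool_from_camera': array([[-9.13667370e-05,  9.46447215e-01,  3.22858579e-01,
         8.32824049e-02],
       [ 9.99999926e-01, -3.42603929e-05,  3.83426032e-04,
        -4.49402535e-04],
       [ 3.73953762e-04,  3.22858590e-01, -9.46447141e-01,
        -1.42465676e-01],
       [ 0.00000000e+00,  0.00000000e+00,  0.00000000e+00,
         1.00000000e+00]])}
1.95 [ 0.53297795 -0.01283382  0.23124874] [-1.71454044e-04  8.18878174e-01  5.73967329e-01  1.05696263e-04] [ 0.28962638  0.28004112 -0.45578909  1.86941949  0.14244729  1.02395027
 -0.57319615] [0.38249226 0.24694934 0.18791591]
```

View pics/w0.png

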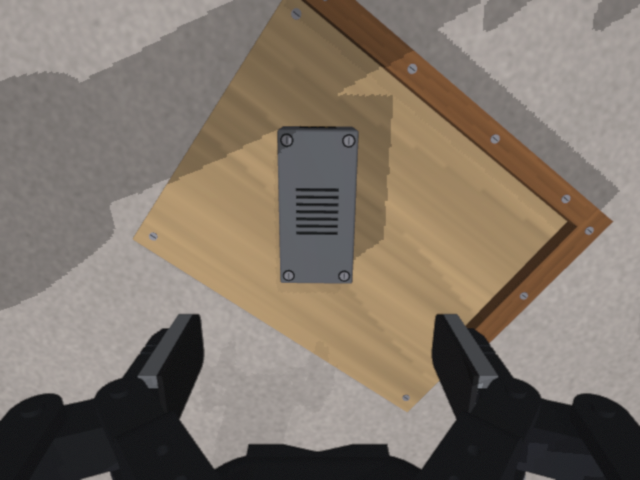

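The wrist view shows the housing top at (278,129)–(353,282), nearly aligned with the fingers; the board corners are at (410,410) and (134,238), and the fence corner is at (570,222) inner, (611,222) outer. I refine the fit from these.

```bash
python3 - <<'E'
from h import *
from station import bot,imaging
from scipy.spatial.transform import Rotation as R
np.set_printoptions(precision=4,suppress=True)
o=bot.get_obs(); r=imaging.read_camera("wrist")
T=np.eye(4); T[:3,:3]=R.from_quat(o["tool_rot"],scalar_first=True).as_matrix(); T[:3,3]=o["eef_pos"]
r["pose"]=T@r["tool_from_camera"]
b0=np.load("b.npy"); h0=[.5319,-.0143,-1.9203]
print(proj(place(HL,h0),r)); print(proj(place(BL,b0),r))
P=np.array([(281,282),(278,129),(357,129),(353,282)],float)
pr=proj(place(HL,h0),r)
P=np.array([P[np.argmin(((P-q)**2).sum(1))] for q in pr])
h,e=fit(HL,P,r,h0); print(h,e)
L=[BL[0],BL[1],BL[2],BL[7]]
b,e=fit(L,np.array([(410,411),(134,238),(612,222),(571,222)],float),r,b0); print(b,e)
np.save("b2.npy",b); np.save("hs.npy",h)
print("tool y ang",np.arctan2(T[1,1],T[0,1]),"want",h[2]+np.pi/2,"d deg",np.degrees(h[2]+np.pi/2-np.arctan2(T[1,1],T[0,1])))
print("home",place([(81,84,18)],b),incorner(b,h),np.degrees(b[2]-h[2]))
E
```

```text
[[359.2107 137.3797]
 [352.8922 290.0946]
 [280.7516 289.4998]
 [277.4078 136.6036]]
[[404.982  418.3516]
 [132.2033 243.8077]
 [610.8402 230.9308]
 [307.0732 -34.0316]
 [289.425   -6.5989]
 [441.8718 367.2424]
 [457.8706 378.2546]
 [575.2642 235.5028]]
[ 0.5338 -0.0082 -1.9137] [[ 1.6381 -0.6196]
 [ 0.333   1.1064]
 [-0.2386  0.9381]
 [-1.7205 -0.8477]]
[ 0.5666 -0.0488 -0.972 ] [[-2.6063  1.1576]
 [-3.5587  1.4624]
 [ 0.2105 -2.8753]
 [ 5.2497  2.2912]]
tool y ang -0.3401412031129618 want -0.3429325692070715 d deg -0.15993349626840214
home [[ 0.6817 -0.0683  0.018 ]] [-0.197  -0.1192] 53.95490087208336
```

Request:
{"op": "carry_out", "data": {
  "targets": [0, 1, 3, -35, -0.2, 0, 0, 0, -35, 0, 0, 0, 0, -35, 0, 0, 0, 0, -35, 0, 0, 0, 0, -30, 0, 0, 0, 0, -15, 0, 0, 0, 0, -9, 0, 0, 0, 0, 0, 0]
}}

```text
t: 2.85
eef_pos: [0.5334, -0.0123, 0.0369]
tool_rot: [-0.0, 0.821, 0.571, -0.0]
contact_force: [-0.3, -0.3, -0.5]
gripper_width: 1.001
grasp_force: 0.0
```

Request:
{"op": "carry_out", "data": {
  "targets": [40, 0, 0, 0, 0, 70, 0, 0, 0, 0, 100, 0, 0, 0, 0, 130, 0, 0, 0, 0, 130, 0, 0, 0, 0, 130, 0, 0, 0, 0, 130, 0, 0, 0, 0],
  "newtons": 30
}}

```text
t: 3.55
eef_pos: [0.5346, -0.0119, 0.0388]
tool_rot: [0.001, 0.821, 0.571, 0.001]
contact_force: [-1.0, 0.6, 6.8]
gripper_width: 0.721
grasp_force: 33.4
```

```bash
python3 - <<'E'
from station import bot,imaging
import cv2
o=bot.get_obs(); print(o)
r=imaging.read_camera("scene")
i=r["frame"][180:400,200:460,::-1]; cv2.imwrite("pics/s1.png",cv2.resize(i,None,fx=2.5,fy=2.5))
E
```

```text
{'t': 3.55, 'q': array([ 0.19959232,  0.54286433, -0.36987049,  2.01472034,  0.32025567,
        0.63676332, -0.73595841]), 'joint_vel': array([ 1.08674888e-03,  1.20687590e-04,  9.55052527e-04, -4.76450040e-04,
       -1.31118066e-04, -1.25611356e-03, -6.14602266e-05]), 'joint_torque': array([-5.41025621e-02, -4.89793754e+01, -3.56975332e+00, -1.69758242e+01,
        1.46163055e-01, -4.56999270e-01,  7.65725534e-03]), 'eef_pos': array([ 0.53464856, -0.01194003,  0.03880437]), 'tool_rot': array([7.59937796e-04, 8.20813395e-01, 5.71195131e-01, 9.56309704e-04]), 'contact_force': array([-0.99716235,  0.62912548,  6.80559205]), 'torque': array([0.03485423, 0.4035498 , 0.01296284]), 'grasp_force': 33.40361952781677, 'gripper_width': 0.7212213247492556}
```

View pics/s1.png

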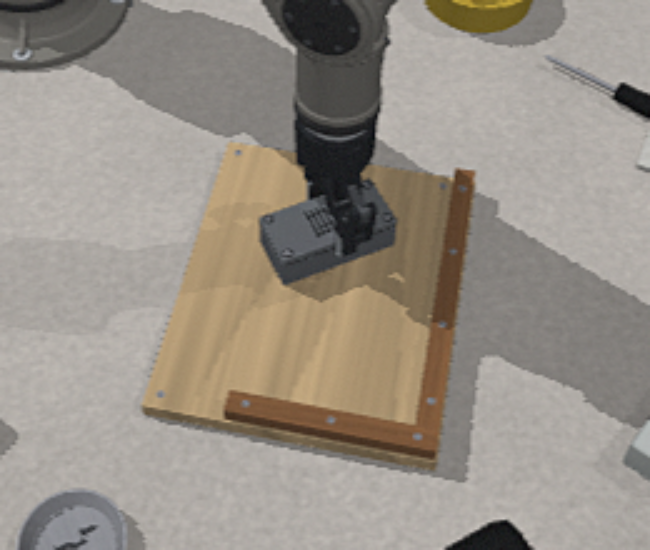

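The picture shows the fingers on both long sides of the grey housing, near its middle, and the housing flat on the board; the opening of 61 mm fits. Next I turn it and slide it to about 10 mm short of both fences.

Request:
{"op": "carry_out", "data": {
  "targets": [130, 6, -3, 0, 3, 130, 7, -3, 0, 3, 130, 7, -3, 0, 3, 130, 7, -3, 0, 3, 130, 7, -3, 0, 3, 130, 7, -3, 0, 3, 130, 7, -3, 0, 3, 130, 7, -3, 0, 3, 130, 7, -3, 0, 3, 130, 7, -3, 0, 3, 130, 7, -3, 0, 3, 130, 7, -3, 0, 3, 130, 7, -3, 0, 3, 130, 7, -3, 0, 3, 130, 7, -4, 0, 3, 130, 7, -4, 0, 3, 130, 7, -4, 0, 3, 130, 7, -4, 0, 2.7, 130, 0, 0, 0, 0],
  "newtons": 40
}}

```text
t: 5.5
eef_pos: [0.6607, -0.0706, 0.039]
tool_rot: [0.002, 0.474, 0.88, 0.001]
contact_force: [2.2, -1.1, 3.8]
gripper_width: 0.719
grasp_force: 44.6
```

```bash
python3 - <<'E'
from station import bot,imaging
import cv2
o=bot.get_obs(); print({k:o[k] for k in("t","eef_pos","tool_rot","contact_force","torque","gripper_width")})
r=imaging.read_camera("wrist"); w=r["frame"][:,:,::-1]
s=imaging.read_camera("scene")["frame"][180:400,200:460,::-1]
t=imaging.read_camera("top")["frame"][110:290,250:440,::-1]
import numpy as np
a=[cv2.resize(x,(400,y)) for x,y in ((w,300),(s,338),(t,379))]
im=np.zeros((600,800,3),np.uint8); im[:300,:400]=a[0]; im[:338,400:]=a[1]; u=cv2.resize(t,(277,262));im[338:,400:677]=u
cv2.imwrite("pics/m2.png",im)
E
```

```text
{'t': 5.5, 'eef_pos': array([ 0.66065303, -0.07058117,  0.03900278]), 'tool_rot': array([1.68761450e-03, 4.74298758e-01, 8.80361966e-01, 8.04936131e-04]), 'contact_force': array([ 2.16034237, -1.13397276,  3.7500845 ]), 'torque': array([-0.2319379 , -0.1838056 ,  0.11438212]), 'gripper_width': 0.7186550428319453}
```

View pics/m2.png

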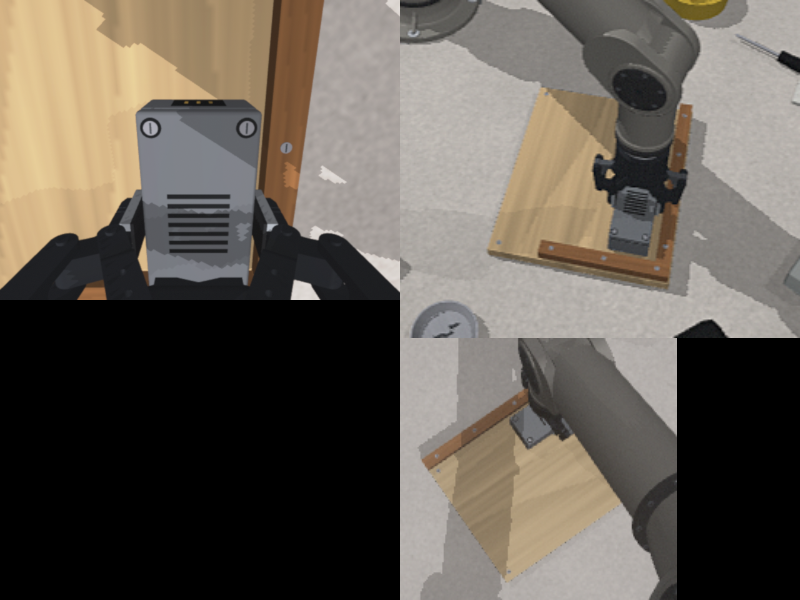

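The wrist view shows the housing gripped, its right side near the long fence (inner edge about (272,0)–(264,180) in the montage); the scene view shows its end close to the short fence. I measure the fence line and housing edges for a fine turn correction.

```bash
python3 - <<'E'
from h import *
from station import bot,imaging
from scipy.spatial.transform import Rotation as R
import cv2
o=bot.get_obs(); r=imaging.read_camera("wrist")
T=np.eye(4); T[:3,:3]=R.from_quat(o["tool_rot"],scalar_first=True).as_matrix(); T[:3,3]=o["eef_pos"]
C=T@r["tool_from_camera"]; f=240/np.tan(np.radians(r["fov_y"])/2)
def ground(px,z):
    px=np.asarray(px,float); d=np.c_[(px[:,0]-r["cx"])/f,-(px[:,1]-r["cy"])/f,-np.ones(len(px))]@C[:3,:3].T
    return C[:3,3]+d*((z-C[2,3])/d[:,2])[:,None]
g=cv2.GaussianBlur(cv2.cvtColor(r["frame"],cv2.COLOR_RGB2GRAY),(3,3),0).astype(float)
def line(rows,c0,c1,sign,z):
    pts=[]
    for v in rows:
        d=np.gradient(g[v,c0:c1])*sign; pts.append((c0+np.argmax(d),v))
    px=np.array(pts,float); m=np.median(px[:,0]-np.polyval(np.polyfit(px[:,1],px[:,0],1),px[:,1]))
    vx,vy,x0,y0=cv2.fitLine(px.astype(np.float32),cv2.DIST_HUBER,0,.5,.01).ravel()
    P=ground([(x0+vx*t,y0+vy*t) for t in(-60,60)],z); a=np.arctan2(*(P[1]-P[0])[[1,0]])
    a=(a+np.pi/2)%np.pi-np.pi/2
    return a,P.mean(0),pts[::25]
for nm,a in {"fence_in_bottom":(range(5,160),415,447,-1,.018),"fence_in_top":(range(5,160),437,465,1,.034),
 "fence_out":(range(5,140),480,530,1,.034),"hous_L":(range(200,300),205,240,-1,.062)}.items(): print(nm,line(*a))
E
```

```text
fence_in_bottom (np.float64(-0.9843399188637383), array([0.64795515, 0.02701105, 0.018     ]), [(np.int64(437), 5), (np.int64(435), 30), (np.int64(433), 55), (np.int64(431), 80), (np.int64(429), 105), (np.int64(427), 130), (np.int64(425), 155)])
fence_in_top (np.float64(-0.9848154938832758), array([0.64806397, 0.02665601, 0.034     ]), [(np.int64(450), 5), (np.int64(448), 30), (np.int64(445), 55), (np.int64(443), 80), (np.int64(441), 105), (np.int64(438), 130), (np.int64(437), 155)])
fence_out (np.float64(-0.9847550480672069), array([0.6604944 , 0.04755793, 0.034     ]), [(np.int64(517), 5), (np.int64(514), 30), (np.int64(511), 55), (np.int64(507), 80), (np.int64(504), 105), (np.int64(500), 130)])
hous_L (np.float64(-1.0001770889184018), array([ 0.61533439, -0.05730364,  0.062     ]), [(np.int64(239), 200), (np.int64(220), 225), (np.int64(221), 250), (np.int64(224), 275)])
```

Request:
{"op": "carry_out", "data": {
  "targets": [130, 1.7, 1.1, 0, 0.2, 130, 1.7, 1.1, 0, 0, 130, 1.7, 1.1, 0, 0, 130, 1.7, 1.1, 0, 0, 130, 1.7, 1.1, 0, 0, 130, 1.7, 1.1, 0, 0, 130, 0, 0, 0, 0]
}}

```text
t: 6.4
eef_pos: [0.6693, -0.0643, 0.039]
tool_rot: [0.001, 0.473, 0.881, -0.0]
contact_force: [-1.8, -1.4, 9.3]
gripper_width: 0.714
grasp_force: 45.2
```

Request:
{"op": "carry_out", "data": {
  "targets": [130, 1.1, -1.7, 0, 0, 130, 1.1, -1.7, 0, 0, 130, 1.1, -1.7, 0, 0, 130, 1.1, -1.7, 0, 0, 130, 0, 0, 0, 0]
}}

```text
t: 6.9
eef_pos: [0.6738, -0.0686, 0.039]
tool_rot: [0.0, 0.473, 0.881, 0.001]
contact_force: [-1.1, 2.6, 7.3]
gripper_width: 0.716
grasp_force: 45.0
```

Request:
{"op": "carry_out", "data": {
  "targets": [130, 1.1, -1.7, 0, 0, 130, 1.1, -1.7, 0, 0, 130, 0, 0, 0, 0]
}}

```text
t: 7.2
eef_pos: [0.676, -0.0719, 0.039]
tool_rot: [0.001, 0.473, 0.881, 0.001]
contact_force: [-1.8, 2.1, 7.7]
gripper_width: 0.716
grasp_force: 45.0
```

Request:
{"op": "carry_out", "data": {
  "targets": [130, 1.1, -1.7, 0, 0, 130, 1.1, -1.7, 0, 0, 130, 0, 0, 0, 0]
}}

```text
t: 7.5
eef_pos: [0.6776, -0.0743, 0.039]
tool_rot: [-0.0, 0.472, 0.881, 0.001]
contact_force: [-3.4, 3.7, 9.2]
gripper_width: 0.715
grasp_force: 45.1
```

Request:
{"op": "carry_out", "data": {
  "targets": [130, 1.7, 1.1, 0, 0, 130, 1.7, 1.1, 0, 0, 130, 0, 0, 0, 0]
}}

```text
t: 7.8
eef_pos: [0.678, -0.074, 0.0391]
tool_rot: [-0.002, 0.473, 0.881, -0.002]
contact_force: [-15.2, 0.2, 19.8]
gripper_width: 0.717
grasp_force: 46.4
```

Request:
{"op": "carry_out", "data": {
  "targets": [130, 1.1, -1.7, 0, 0, 130, 0.6, -0.8, 0, 0, 130, 0, 0, 0, 0]
}}

```text
t: 8.1
eef_pos: [0.678, -0.074, 0.0391]
tool_rot: [-0.004, 0.472, 0.881, -0.001]
contact_force: [-21.1, 4.4, 25.0]
gripper_width: 0.714
grasp_force: 46.8
```

Request:
{"op": "carry_out", "data": {
  "targets": [130, 0, 0, 1, 0, 130, 0, 0, 1, 0, 130, 0, 0, 0, 0, 130, 0, 0, 0, 0, 130, 0, 0, 0, 0]
}}

```text
t: 8.6
eef_pos: [0.678, -0.074, 0.0392]
tool_rot: [-0.004, 0.472, 0.881, -0.001]
contact_force: [-14.1, 5.0, 10.3]
gripper_width: 0.716
grasp_force: 45.3
```

```bash
python3 - <<'E'
from station import bot,imaging
import cv2,numpy as np
from scipy.spatial.transform import Rotation as R
o=bot.get_obs(); print({k:o[k] for k in("t","eef_pos","tool_rot","contact_force","torque","joint_vel")})
M=R.from_quat(o["tool_rot"],scalar_first=True).as_matrix(); print("yaw",np.arctan2(M[1,0],M[0,0])-np.pi,"tool z",M[:,2])
F=o["contact_force"]; print("Fx,Fy board",F[0]*.553-F[1]*.833,F[0]*.833+F[1]*.553)
w=imaging.read_camera("wrist")["frame"][:,:,::-1]; s=imaging.read_camera("scene")["frame"][260:390,270:400,::-1]
im=np.zeros((600,800,3),np.uint8); im[:300,:400]=cv2.resize(w,(400,300)); im[:400,400:]=cv2.resize(s,(400,400),interpolation=cv2.INTER_CUBIC)
im[300:600,:400]=w[100:400,200:600]
cv2.imwrite("pics/m3.png",im)
E
```

```text
{'t': 8.6, 'eef_pos': array([ 0.67801797, -0.07404559,  0.03915246]), 'tool_rot': array([-0.00437165,  0.47218411,  0.8814884 , -0.00111798]), 'contact_force': array([-14.12839767,   4.95981963,  10.28286231]), 'torque': array([ 1.19169042,  2.5444882 , -0.10045484]), 'joint_vel': array([-0.0002706 , -0.00055415,  0.00142616, -0.00176044,  0.00063272,
       -0.00151488,  0.00112392])}
yaw -0.9835649044819528 tool z [-0.0087629   0.00215747 -0.99995928]
Fx,Fy board -11.944533663491754 -9.026175004671224
```

View pics/m3.png

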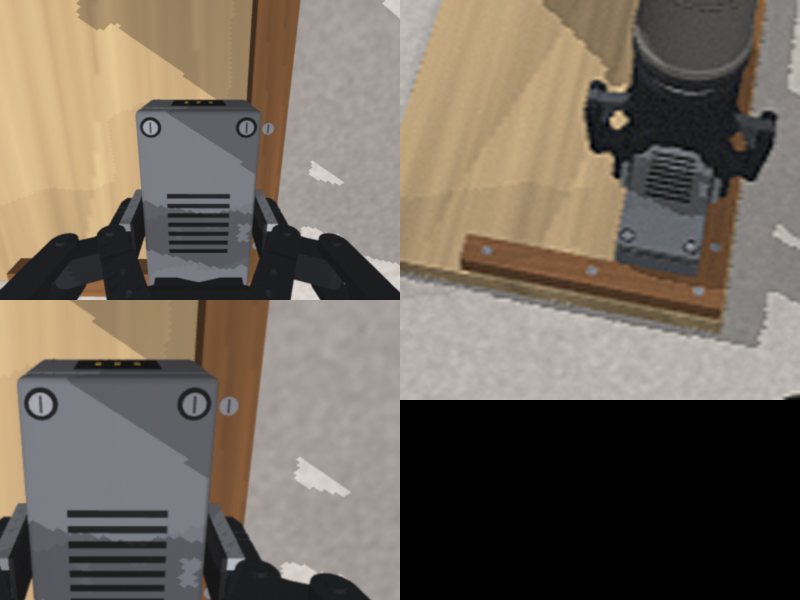

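Both views show the housing's long side along the long fence and its end at the short fence. One more small push in both directions will confirm the contact and bring each force to about 10 N net of friction.

Request:
{"op": "carry_out", "data": {
  "targets": [130, 1.1, -0.7, 0, 0, 130, 0.5, -0.4, 0, 0, 130, 0, 0, 0, 0, 130, 0, 0, 0, 0, 130, 0, 0, 0, 0, 130, 0, 0, 0, 0]
}}

```text
t: 9.3
eef_pos: [0.678, -0.074, 0.0392]
tool_rot: [-0.006, 0.472, 0.882, -0.001]
contact_force: [-21.2, 7.3, 14.6]
gripper_width: 0.715
grasp_force: 45.8
```

```bash
python3 -c "
from station import bot
print(bot.hand_in())"
```

```text
the job is handed in; nothing more can be done
None
```

I slid the housing into the fence corner without lifting it, turned it flush with both fences, and handed in still pressing it there. I estimate 12–14 N on each fence after friction (18 N and 14 N at the wrist), a little over your 10 N; the hand-in returned no verdict.

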